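Show a flower pot's drain hole on a video call

TASK

Turn the dial on the foot of the LED lamp to 6 on its 0 to 10 scale, then lift the terracotta pot that stands in the white saucer and show its underside to the front camera of the phone on the stand: drain hole centred straight in front of the camera and about 17 cm from it, the pot's base square to the screen. Finish while still holding the pot steady in the air like that and do not put it down; the saucer stays on the shelf, the lamp stays at 6, the phone is not bumped and all other things stay where they are.

Things in the scene. Friction and masses are not known exactly. Their poses are not given: they have to be found in the camera images.
- pot: Terracotta pot standing in the saucer (an equal one, bare_pot, has none). 90 mm tall, about 0.35 kg, empty, mouth up. Origin: centre of the underside; z along its axis to the mouth. Outer radius 33 mm at the base, 45 at height 66 mm; from 66 to 90 mm a rim collar of outer radius 51, inner 40 mm: rim wall 11 mm thick, to pinch from above, one finger inside the pot.
- pot_base (a point): Centre of the underside of that pot = middle of its 16 mm round drain hole (base 7 mm thick).
- pot_rim (a point): Centre of that pot's mouth, 90 mm above point pot_base along the pot's axis.
- saucer: White glazed saucer under the pot, loose, 128 mm across, 17 mm high; origin at the centre of its underside. Its inner floor, where the pot stands within a few mm of the centre, is 5 mm above the shelf.
- phone: Black phone 150 x 74 x 8.5 mm, portrait, leaning on the stand, screen to the robot and up; fixed. Origin: front camera, a dark dot on the screen's centre line, 12 mm below its top edge, 117 mm above the shelf. z: out of the screen = viewing direction, 50 deg above level; x: up the screen, away from the robot; y: across, level. Goal: pot_base on this z axis 0.17 m out, pot z parallel to this z.
- phone_stand: Aluminium desk stand of the phone, base plate 130 x 90 mm, fixed to the shelf; origin under the centre of its base plate, x pointing away from the robot side. The phone's camera is 50 mm along x from this origin. Stand and phone are 125 mm high.
- lamp: LED photo lamp, fixed: black foot 200 (x) x 120 (y) x 28 mm high, dial on its near part; over its far part a tilted panel 170 mm wide, lower edge 79 mm above the shelf and 83 mm behind the dial's axis, top 177 mm above the shelf. Origin under the foot's centre; x from dial to panel. Dial axis vertical at x = -45 mm, y = 0.
- dial (a joint): Dial angle, rad, growing clockwise seen from above; 0 to 4.712 for marks 0 to 10, 0.4712 (27 deg) per mark: mark 6 = 2.827. Light friction, stays where left. Eleven white ticks on the foot around it, longer at 0, 5 and 10: mark 5 lies towards the panel (lamp +x), mark 0 near the robot on its left, mark 10 near the robot on its right.
- dial_grip (a point): On the dial's axis, 49 mm above the shelf, mid-height of its grip bar, where to pinch; turns with the dial, its x axis along the bar to the pointer end (white line). Bar 46 mm long, 14 mm wide, standing 23 mm above a round skirt of 25 mm radius; bar top 60 mm, skirt top 37 mm above the shelf.
- bare_pot: The other terracotta pot, same size and shape, standing directly on the shelf with no saucer; leave it. Origin at the centre of its underside.
- jar: Empty glass jar with a steel screw lid, 76 mm across, 120 mm high; leave it. Origin at the centre of its underside.
- twine: Spool of jute twine standing upright, 62 mm across, 60 mm high; leave it. Origin at the centre of its underside.
- trowel: Green plastic hand trowel lying flat, 280 mm long along its x; leave it. Origin about its middle at shelf height.
- garden_fork: Steel three-tined hand fork lying flat, 270 mm long along its x; leave it. Origin about its middle at shelf height.

How it is judged:
On the way, in this order (a step that is already met when the one before it is completed fails the run):
1. the lamp's dial is at 6 (within about a third of a mark) and let go, the pot still standing in its saucer (value of joint dial between 2.677 and 2.977 rad and contact force between the fingers and lamp below 0.3 N and height (world z) of pot_base below 0.02 m), for 0.2 s.
2. the pot is lifted clear of the saucer by the fingers (height (world z) of pot_base above 0.06 m and contact force between the fingers and pot above 1 N and contact force between pot and saucer below 0.1 N), for 0.2 s.
At the end, for the whole second after the job is handed in: Fingers alone hold the pot still in the air: base centre within 25 mm of the phone camera's axis each way, 135-205 mm out, pot axis within 12 deg of the screen normal, base to camera. Dial at 6 +-0.15 rad, saucer flat on the shelf within 60 mm, other things within 30 mm of their starts (value of joint dial between 2.677 and 2.977 rad and x of pot_base in the frame of phone between -0.025 and 0.025 m and y of pot_base in the frame of phone between -0.025 and 0.025 m and z of pot_base in the frame of phone between 0.135 and 0.205 m and angle between the z axis of pot and the z axis of phone, either way round below 0.21 rad and z of pot_rim in the frame of phone above 0.215 m and height (world z) of pot_base above 0.18 m and linear speed of pot below 0.02 m/s and angular speed of pot below 0.15 rad/s and contact force between the fingers and pot above 1 N and contact force between pot and saucer below 0.1 N and contact force between pot and phone_stand below 0.1 N and contact force between pot and lamp below 0.1 N and contact force between pot and bare_pot below 0.1 N and contact force between pot and jar below 0.1 N and contact force between pot and twine below 0.1 N and contact force between pot and trowel below 0.1 N and contact force between pot and garden_fork below 0.1 N and height (world z) of saucer below 0.01 m and angle between saucer's own z axis and vertical below 0.1 rad and distance of saucer from where it was at the start of the episode below 0.06 m and distance of each of bare_pot, jar, twine, trowel, garden_fork from where it was at the start of the episode below 0.03 m); the arm keeps its last pose, push and grip.
It fails at once if another thing on the shelf is pushed more than 30 mm, lifted or knocked over (distance of any of bare_pot, jar, twine, trowel, garden_fork from where it was at the start of the episode above 0.03 m or angle between any of bare_pot, jar, twine, trowel, garden_fork's own z axis and vertical above 0.4 rad).
It fails at once if the phone or its stand is bumped (more than 8 N) (contact force between phone_stand and anything else above 8 N).
It also fails if it takes over 64 s, if anything falls off the work surface, if the arm or the gripper's body presses on something with over 40 N, if the wrist force passes 120 N, or if a joint passes its speed limit or range.

ROBOT

A 6-joint arm with a two-finger parallel gripper is mounted at the origin on the work surface. World frame = base frame: x ahead of the robot, y to its left, z up, the work surface at z = 0. Lengths are in m, angles in rad, forces in N, time in s.
With the tool pointing down it reaches from about 0.25 to 0.775 m from the base axis. Payload 4 kg.
Tool frame: the origin (TCP) lies on the centre line of the jaws, within the pads' length; the fingertips stand robot.tips_ahead ahead of it and the grasp point (between the pads) lies 8 mm behind it (robot.tips_ahead is the distance from the TCP to the fingertips, in m); z points along the fingers, y is the line along which they close (so a half turn about z gives the same grasp; the last joint's range is limited). The gripper opens to 94 mm and grips with 3 to 60 N. Pads are 16 mm wide; open, the fingers measure 119 mm over their backs; the gripper's body (75 mm by 177 mm) begins 78 mm behind the grasp point.
Start: joints at [1.175, 0.087, 1.371, -0, 1.684, -0.103], TCP at [0.159, 0.527, 0.217] pointing down, gripper open.
Joint ranges: [-3.1, 3.1], [-0.76, 2.03], [0.27, 2.55], [-1.08, 4.22], [0.17, 2.65], [-2.57, 2.57]. Speed limits (rad/s): [2.79, 2.79, 3.14, 3.14, 3.14, 3.14].

INTERFACE

Orientations are given as [roll, pitch, yaw] about the fixed x, y, z axes, in that order (R = Rz(yaw) Ry(pitch) Rx(roll)).
In Python, from bench import robot, snapshot, close_job, spotter gives the robot as it stands. The module is installed in compiled form; this text tells all that it offers.
- The arm moves only by the tool servo_tool, never from a script. Its argument "commands" is one flat list of numbers, 7 for each row, row after row: the shift along the tool's x, y, z in m, then the turn, a rotation vector about the tool's x, y, z in degrees, then the finger opening in m, from 0 to 0.094. In form: [x, y, z, ax, ay, az, grip, x, y, z, ax, ay, az, grip, ...]. A call has 1 to 10 rows; each row is the pose to reach, as a shift and turn from the pose commanded when the call began, along the tool's axes at that moment; what a row does not reach only later rows make up. A row lasts 1/8 s, in which the tool goes at most 62.5 mm and 10.7 degrees, less where a joint would pass 70% of its speed; a pose out of reach is approached as far as the arm can. A call with a gripper value outside its range is refused whole. The fingers move at their own pace and stop on an object; the grip force is fixed at half the most. Time passes only in rows, so rows that repeat a pose let the fingers close. It gives the time, the measured TCP pose, the force, the opening and the grip force at its end, in the units of the state.
- robot.get_obs(): the state, without advancing time (a new reading comes with each control period).
- snapshot(name): name is "scene" or "top" or "wrist"; returns a dict with "img" (384x512x3 uint8, blue, green, red), "camera_matrix" (3x3 intrinsics, pixels), "extrinsics" (4x4, takes a point from camera to world coordinates); the wrist camera has in their place "hand_eye" (4x4, takes a point from camera to tool coordinates, whose origin is the TCP and whose axes are the flange's). Camera axes: x right, y down, z forward; pixel columns grow to the right and rows downward; lengths in m; the calibration is good to about 2 mm. A picture is of the moment at which its call begins: read the wrist's pose just before it. There is no depth.
- close_job(): hands the job in; it is judged then, once.
Trained networks look in a picture, given as the dict that the camera call returned (one of the last four; its "shot" number tells which), for a name from the list of things; names that differ only in an ending like _2 or _b are one class to them, and where a whole thing is asked for, a point or a joint stands for the part that bears it (a point fixed in the world has none). Each returns a list of dicts, best first, with "conf" (0 to 1); they miss things now and then, are a little off and sometimes report something else, mostly with a low value. They report only what shows in the picture. A call takes as long as a camera call.
- spotter.trace(name, picture): "region" (384x512 bool, what is visible of it) and "box" ([left, top, width, height] in pixels, round what is visible of it).
The state is a dict: "time": time; "joint_positions": joint angles; "qvel": joint speeds; "joint_torque": joint torques, N m; "tool_pos": TCP position; "ee_rot": TCP orientation; "wrist_force": force on the tool from outside, world axes, zero at the start; "wrist_torque": the same for the moment, N m; "width": finger opening in m; "finger_force": force on a finger pad.
Only numpy, scipy, OpenCV 4.12 (cv2) and the standard library are available. Lean on these libraries where they do the work, as an engineer would, in place of code of your own. Each camera call takes 0.05 s, during which the arm holds its last target. There are 200 camera calls.

## Working session

There is one attempt and no reset: what is moved stays moved. The work goes in short steps, Python scripts to look and compute and a tool call to move; the robot and the scene stay as the last step left them, time stands still between calls to the robot, and variables do not carry over. Pictures are saved under pics/ and viewed, at most 10 in all, crops included, and the job is handed in when it is done.

Besides the shell and the picture viewer there is one more tool, called as name(argument=value, ...) on one line, values as JSON. servo_tool: Moves the arm, as the interface text tells. Its arguments: {"type":"object","properties":{"commands":{"type":"array","items":{"type":"number"}}},"required":["commands"]}

```bash
mkdir -p pics
cat > h.py <<'E'
import numpy as np, cv2
from scipy.spatial.transform import Rotation as R
from bench import robot, snapshot, close_job, spotter
def ray(s,uv,z,T=None):
    T=np.array(s["extrinsics"]) if T is None else T
    d=T[:3,:3]@np.linalg.solve(np.array(s["camera_matrix"]),[uv[0],uv[1],1.]); o=T[:3,3]
    return o+d*(z-o[2])/d[2]
def proj(s,p,T=None):
    T=np.array(s["extrinsics"]) if T is None else T
    c=np.linalg.inv(T)@np.append(p,1); q=np.array(s["camera_matrix"])@c[:3]; return q[:2]/q[2]
def tool(o):
    T=np.eye(4);T[:3,:3]=R.from_euler("xyz",o["ee_rot"]).as_matrix();T[:3,3]=o["tool_pos"];return T
def shift(T,Tg):
    "shift (m) and rotvec (deg) in tool axes"
    return (T[:3,:3].T@(Tg[:3,3]-T[:3,3])).round(4), np.degrees(R.from_matrix(T[:3,:3].T@Tg[:3,:3]).as_rotvec()).round(2)
E
python3 - <<'E'
from h import *
o=robot.get_obs(); print({k:np.round(v,3) for k,v in o.items()}, robot.tips_ahead)
ims={}
for n in ["scene","top"]:
    s=snapshot(n); cv2.imwrite(f"pics/{n}0.png",s["img"])
    print(n,np.round(s["extrinsics"],3).tolist(),np.round(s["camera_matrix"],1).tolist())
    for t in ["pot","saucer","phone","phone_stand","lamp","dial","bare_pot","jar","twine","trowel","garden_fork"]:
        for r in spotter.trace(t,s)[:3]:
            ys,xs=np.nonzero(r["region"]); print(t,round(r["conf"],2),r["box"],(round(xs.mean(),1),round(ys.mean(),1)))
E
```

```text
{'time': np.float64(0.0), 'joint_positions': array([ 1.175,  0.088,  1.372, -0.   ,  1.684, -0.103]), 'qvel': array([-0.001, -0.001, -0.001, -0.   ,  0.   ,  0.   ]), 'joint_torque': array([ 0.0000e+00, -3.4018e+01, -3.0243e+01,  7.2000e-02,  3.3000e-02,
       -0.0000e+00]), 'tool_pos': array([0.159, 0.526, 0.215]), 'ee_rot': array([-3.139, -0.   ,  2.849]), 'wrist_force': array([ 0.471, -1.596,  0.087]), 'wrist_torque': array([ 0.031, -0.029,  0.008]), 'finger_force': np.float64(0.0), 'width': np.float64(0.094)} 0.011
scene [[-0.63, 0.628, -0.457, 1.205], [0.776, 0.508, -0.373, 0.485], [-0.002, -0.59, -0.808, 1.139], [0.0, 0.0, 0.0, 1.0]] [[360.8, 0.0, 255.4], [0.0, 360.8, 189.2], [0.0, 0.0, 1.0]]
pot 0.66 [279.2, 156.6, 28.7, 31.6] (np.float64(293.3), np.float64(170.3))
saucer 0.58 [280.0, 174.8, 29.0, 13.7] (np.float64(295.0), np.float64(182.7))
phone 0.64 [225.8, 193.0, 37.1, 36.1] (np.float64(242.7), np.float64(209.4))
phone_stand 0.96 [227.6, 193.8, 37.1, 34.7] (np.float64(242.4), np.float64(209.5))
lamp 0.7 [296.3, 203.0, 62.9, 55.0] (np.float64(329.2), np.float64(229.1))
bar
[... 877 characters left out ...]
one 0.62 [239.6, 142.5, 34.2, 45.9] (np.float64(254.9), np.float64(163.8))
phone_stand 0.71 [237.6, 144.5, 31.0, 48.7] (np.float64(254.8), np.float64(166.8))
lamp 0.96 [119.7, 162.2, 75.2, 80.0] (np.float64(161.6), np.float64(198.9))
dial 0.62 [161.5, 212.1, 15.8, 21.9] (np.float64(169.7), np.float64(222.2))
bare_pot 0.64 [342.4, 214.6, 37.3, 30.9] (np.float64(361.2), np.float64(230.0))
jar 0.77 [322.6, 164.2, 28.7, 29.7] (np.float64(334.9), np.float64(178.7))
trowel 0.72 [81.2, 180.7, 27.3, 81.9] (np.float64(95.4), np.float64(212.7))
trowel 0.7 [405.9, 197.2, 15.9, 78.7] (np.float64(411.7), np.float64(238.9))
garden_fork 0.95 [405.2, 219.8, 10.3, 56.1] (np.float64(410.6), np.float64(251.6))
```

```bash
ls pics
```

```text
scene0.png
top0.png
```

Run:
```python
import cv2
a=cv2.imread("pics/top0.png"); cv2.imwrite("pics/top0c.png",cv2.resize(a[130:290,70:430],(800,356),interpolation=cv2.INTER_CUBIC))
b=cv2.imread("pics/top0.png")[155:250,115:270]; cv2.imwrite("pics/top0d.png",cv2.resize(b,(775,475),interpolation=cv2.INTER_CUBIC))
```

```text
(no output)
```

View pics/top0c.png

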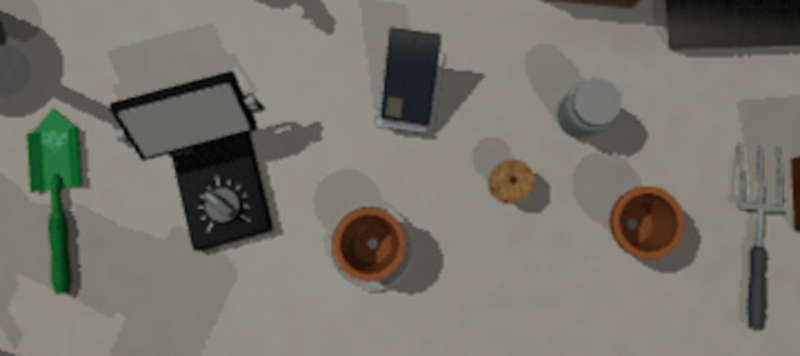

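View pics/top0d.png

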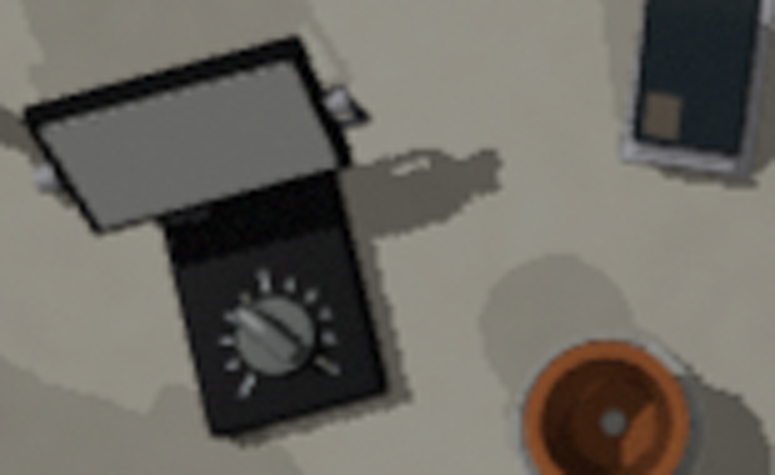

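Run:
```python
from h import *
s=snapshot("top"); sc=snapshot("scene")
def best(t,s): return spotter.trace(t,s)[0]["region"].astype(np.uint8)
def cnt(m): return max(cv2.findContours(m,cv2.RETR_EXTERNAL,cv2.CHAIN_APPROX_NONE)[0],key=len)
for t,z in [("phone",.08),("lamp",.028)]:
    c=cnt(best(t,s)); print(t,np.array(cv2.approxPolyDP(c,3,True)).reshape(-1,2).tolist(),cv2.minAreaRect(c))
c=cnt(best("pot",s)); e=cv2.minEnclosingCircle(c);print("pot",e, ray(s,e[0],.095), "base-ish")
m=cv2.moments(best("pot",s)); uv=(m['m10']/m['m00'],m['m01']/m['m00']); print("pot cen",ray(s,uv,.09))
# drain hole via crop: (613,422)/5+(115,155)
print("hole", ray(s,(115+613/5,155+422/5),.005+.007))
print("dial", ray(s,(170,222),.037))
for n,p in dict(t0=(247,385),t5=(264,280),t10=(328,367),nearL=(220,430),nearR=(383,388)).items():
    print(n, ray(s,(115+p[0]/5,155+p[1]/5),.028))
for n,p,z in [("pTL",(390,29),.125),("pTR",(440,35),.125),("pBL",(381,122),.028),("pBR",(431,128),.028)]:
    print(n, ray(s,(70+p[0]/2.222,130+p[1]/2.225),z))
for t,p,z in [("jar",(597,104),.12),("bare",(647,222),.09),("twine",(512,181),.06)]:
    print(t, ray(s,(70+p[0]/2.222,130+p[1]/2.225),z))
for t,z in [("pot",.06),("twine",.03)]:
    for q in spotter.trace(t,sc)[:1]:
        b=q["box"];print("scene",t,ray(sc,(b[0]+b[2]/2,b[1]+b[3]/2),z))
```

```text
phone [[247, 143], [242, 182], [262, 185], [268, 147]] ((254.4384765625, 163.9923095703125), (23.442564010620117, 41.5516357421875), 7.125016689300537)
lamp [[173, 162], [120, 178], [123, 193], [134, 201], [147, 200], [158, 241], [192, 233], [182, 191], [188, 177]] ((160.16574096679688, 204.01498413085938), (74.66377258300781, 67.64093780517578), 75.17352294921875)
pot ((237.0, 240.0), 16.124614715576172) [0.43301935 0.04262795 0.095     ] base-ish
pot cen [0.43352896 0.04356601 0.09      ]
hole [0.43451888 0.04522252 0.012     ]
dial [0.48631957 0.26536219 0.037     ]
t0 [0.4537878  0.28411978 0.028     ]
t5 [0.52260154 0.27667927 0.028     ]
t10 [0.46651336 0.23175376 0.028     ]
nearL [0.42437569 0.30011379 0.028     ]
nearR [0.45359654 0.19516276 0.028     ]
pTL [0.73138456 0.02262155 0.125     ]
pTR [ 0.72413884 -0.04730111  0.125     ]
pBL [0.61439767 0.03633572 0.028     ]
pBR [ 0.60680057 -0.03860994  0.028     ]
jar [ 0.6317757 -0.2660829  0.12     ]
bare [ 0.47189579 -0.34052388  0.09      ]
twine [ 0.52757037 -0.15600805  0.06      ]
scene pot [0.44668119 0.0521636  0.06      ]
scene twine [ 0.52143693 -0.15523957  0.03      ]
```

servo_tool(commands=[-0.37, -0.16, -0.06, 0, 0, 0, 0.06, -0.37, -0.16, -0.06, 0, 0, 0, 0.06, -0.37, -0.16, -0.06, 0, 0, 0, 0.06, -0.37, -0.16, -0.06, 0, 0, 0, 0.06, -0.37, -0.16, -0.06, 0, 0, 0, 0.06, -0.37, -0.16, -0.06, 0, 0, 0, 0.06, -0.37, -0.16, -0.06, 0, 0, 0, 0.06, -0.37, -0.16, -0.06, 0, 0, 0, 0.06])

```text
time: 2.6
tool_pos: [0.4684, 0.2651, 0.2765]
ee_rot: [3.141, 0.0, 2.845]
wrist_force: [-0.2, 0.5, 0.4]
width: 0.0598
finger_force: 0.0
```

Run:
```python
from h import *
o=robot.get_obs(); T=tool(o); s=snapshot("wrist"); H=np.array(s["hand_eye"]); C=T@H
print(o["time"],o["tool_pos"].round(4),o["ee_rot"].round(3),o["joint_positions"].round(3)); print(H.round(3).tolist(),C.round(3).tolist())
for t in ["dial","lamp"]:
    for r in spotter.trace(t,s)[:1]: print(t,r["conf"],r["box"])
print("dial proj",proj(s,[.486,.265,.06],C), proj(s,[.486,.265,.028],C))
np.save("C1.npy",C); cv2.imwrite("pics/w1.png",cv2.resize(s["img"],(768,576),interpolation=cv2.INTER_CUBIC)); print(np.round(s["camera_matrix"],1).tolist())
```

```text
2.6 [0.4684 0.2651 0.2765] [3.141 0.    2.845] [ 0.41   0.057  1.285 -0.     1.799 -0.864]
[[0.0, -0.973, -0.232, 0.067], [1.0, 0.001, -0.001, 0.001], [0.001, -0.232, 0.973, -0.168], [0.0, 0.0, 0.0, 1.0]] [[0.292, 0.93, 0.221, 0.405], [0.956, -0.284, -0.069, 0.285], [-0.001, 0.232, -0.973, 0.445], [0.0, 0.0, 0.0, 1.0]]
dial 0.57 [242.3, 158.2, 35.7, 36.9]
lamp 0.62 [203.7, 120.4, 189.6, 225.9]
dial proj [256.29348024 181.97865544] [256.04796565 177.10785351]
[[303.7, 0.0, 252.6], [0.0, 303.7, 187.9], [0.0, 0.0, 1.0]]
```

View pics/w1.png

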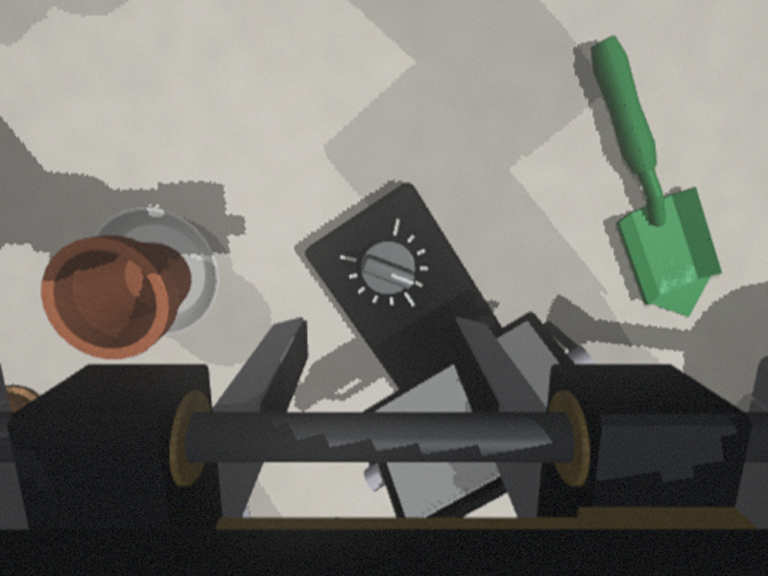

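Run:
```python
from h import *
C=np.load("C1.npy"); K=np.array([[303.7,0,252.6],[0,303.7,187.9],[0,0,1]]); s={"camera_matrix":K}
im=cv2.cvtColor(cv2.imread("pics/w1.png"),cv2.COLOR_BGR2GRAY)
cv2.imwrite("pics/w1c.png",cv2.resize(im[210:325,325:450],None,fx=5,fy=5,interpolation=cv2.INTER_CUBIC))
P=lambda p,z: ray(s,(np.array(p)+.5)/1.5-.5,z,C)
for n,p in dict(t0=(397,226),t5=(409,299),t10=(347,258)).items(): print(n,P(p,.028).round(4))
m=(im>175); m[:210]=0;m[325:]=0;m[:,:325]=0;m[:,450:]=0
n,l,st,ce=cv2.connectedComponentsWithStats(m.astype(np.uint8))
for i in range(1,n):
    if st[i,4]>5: print(ce[i].round(1),st[i].tolist(),P(ce[i],.028).round(4),P(ce[i],.06).round(4))
```

```text
t0 [0.4539 0.2869 0.028 ]
t5 [0.5235 0.2781 0.028 ]
t10 [0.4688 0.2341 0.028 ]
[331. 214.] [325, 210, 17, 12, 129] [0.4259 0.2327 0.028 ] [0.4243 0.2367 0.06  ]
[395.8 227.2] [394, 220, 5, 14, 21] [0.4546 0.2855 0.028 ] [0.4507 0.2855 0.06  ]
[410.1 238.6] [408, 236, 5, 6, 11] [0.4685 0.2951 0.028 ] [0.4636 0.2943 0.06  ]
[423.5 268. ] [421, 268, 6, 1, 6] [0.4986 0.2994 0.028 ] [0.4914 0.2983 0.06  ]
[352.5 275.5] [350, 274, 6, 4, 13] [0.4861 0.2338 0.028 ] [0.4798 0.2378 0.06  ]
[401.7 278.7] [392, 274, 21, 10, 63] [0.5025 0.2771 0.028 ] [0.495  0.2777 0.06  ]
[360.3 290. ] [359, 288, 4, 5, 9] [0.5016 0.2367 0.028 ] [0.4942 0.2404 0.06  ]
[408.9 298.7] [405, 294, 8, 11, 24] [0.5232 0.2781 0.028 ] [0.5141 0.2787 0.06  ]
[331.6 314.5] [325, 296, 21, 29, 321] [0.5166 0.2031 0.028 ] [0.508  0.2094 0.06  ]
[374.6 298.6] [374, 297, 3, 5, 8] [0.5136 0.2471 0.028 ] [0.5053 0.25   0.06  ]
[391.  300.8] [390, 298, 3, 6, 12] [0.5202 0.2613 0.028 ] [0.5113 0.2632 0.06  ]
```

View pics/w1c.png

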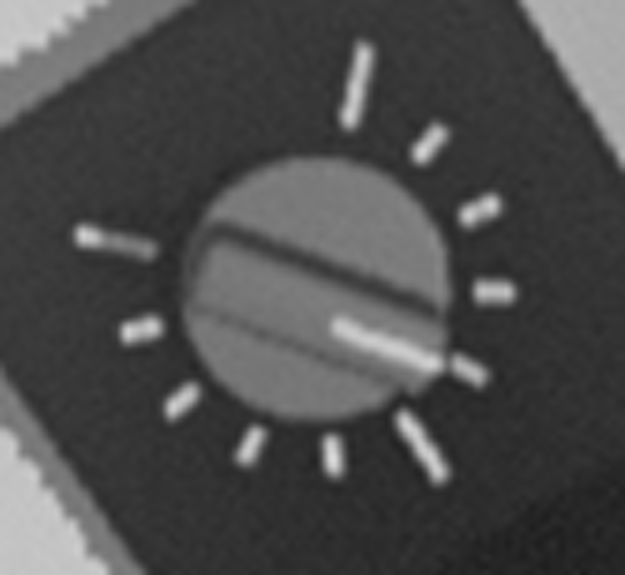

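servo_tool(commands=[-0.017, 0.007, 0.05, 0, 0, -10, 0.045, -0.017, 0.007, 0.1, 0, 0, -20, 0.045, -0.017, 0.007, 0.13, 0, 0, -30, 0.045, -0.017, 0.007, 0.15, 0, 0, -40, 0.045, -0.017, 0.007, 0.15, 0, 0, -50, 0.045, -0.017, 0.007, 0.15, 0, 0, -60, 0.045, -0.017, 0.007, 0.15, 0, 0, -66, 0.045, -0.017, 0.007, 0.15, 0, 0, -66, 0.045, -0.017, 0.007, 0.15, 0, 0, -66, 0.045])

```text
time: 3.88
tool_pos: [0.4845, 0.2692, 0.1266]
ee_rot: [3.141, 0.0, -2.282]
wrist_force: [-0.6, -0.5, -0.1]
width: 0.0448
finger_force: 0.0
```

Run:
```python
from h import *
o=robot.get_obs(); T=tool(o); s=snapshot("wrist"); C=T@np.array(s["hand_eye"])
im=s["img"].copy()
Tg=np.eye(4);Tg[:3,:3]=R.from_euler("xyz",[180,0,229],degrees=True).as_matrix();Tg[:3,3]=[.4866,.2668,.051]
print(T[:3,3],o["ee_rot"],shift(T,Tg))
a=np.radians(49);d=np.array([np.cos(a),np.sin(a),0])
for k in (-.023,0,.023):
    u=proj(s,np.array([.4866,.2668,.06])+k*d,C);print(u); cv2.circle(im,tuple(int(round(x)) for x in u),1,(0,0,255),-1)
u=np.array(proj(s,[.4866,.2668,.06],C)).astype(int); c=im[max(0,u[1]-60):u[1]+60,max(0,u[0]-80):u[0]+80]
cv2.imwrite("pics/w2.png",cv2.resize(c,None,fx=4,fy=4,interpolation=cv2.INTER_CUBIC))
```

```text
[0.48446603 0.26918559 0.12656552] [ 3.14146208e+00  1.87586701e-04 -2.28246809e+00] (array([ 0.0004, -0.0032,  0.0756]), array([0.01, 0.01, 0.22]))
[248.38339661 171.94788441]
[248.35185099 200.21217508]
[248.32165337 227.26867822]
```

View pics/w2.png

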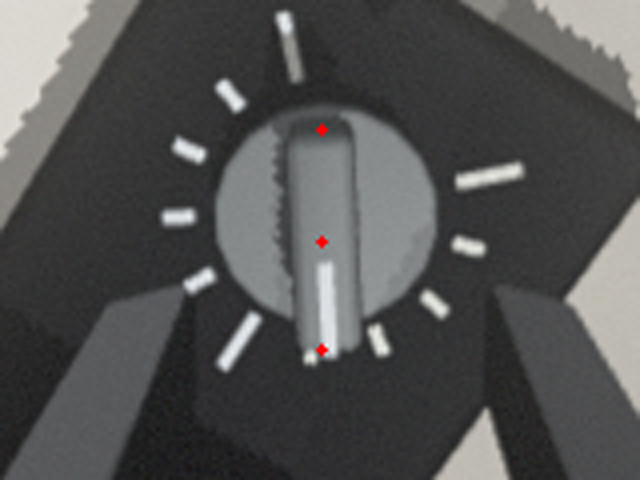

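servo_tool(commands=[0, -0.003, 0.04, 0, 0, 0, 0.045, 0, -0.003, 0.075, 0, 0, 0, 0.045, 0, -0.003, 0.075, 0, 0, 0, 0.045, 0, -0.003, 0.075, 0, 0, 0, 0.01, 0, -0.003, 0.075, 0, 0, 0, 0.01, 0, -0.003, 0.075, 0, 0, 0, 0.01, 0, -0.003, 0.075, 0, 0, 0, 0.01])

```text
time: 4.8
tool_pos: [0.4869, 0.2671, 0.0518]
ee_rot: [3.14, 0.001, -2.283]
wrist_force: [-2.1, 3.2, 2.1]
width: 0.0136
finger_force: 29.9
```

servo_tool(commands=[0, 0, 0, 0, 0, 10, 0.01, 0, 0, 0, 0, 0, 20, 0.01, 0, 0, 0, 0, 0, 30, 0.01, 0, 0, 0, 0, 0, 40, 0.01, 0, 0, 0, 0, 0, 50, 0.01, 0, 0, 0, 0, 0, 60.4, 0.01, 0, 0, 0, 0, 0, 60.4, 0.01, 0, 0, 0, 0, 0, 60.4, 0.045, 0, 0, 0, 0, 0, 60.4, 0.045, 0, 0, -0.07, 0, 0, 60.4, 0.045])

```text
time: 6.05
tool_pos: [0.4834, 0.2641, 0.1079]
ee_rot: [-3.133, -0.012, 2.947]
wrist_force: [1.7, 0.2, -0.1]
width: 0.0403
finger_force: 0.0
```

servo_tool(commands=[0, 0, -0.06, 0, 0, 0, 0.045, 0, 0, -0.12, 0, 0, 0, 0.045, 0, 0, -0.12, 0, 0, 0, 0.045])

```text
time: 6.42
tool_pos: [0.4903, 0.2671, 0.2412]
ee_rot: [3.135, 0.012, 2.947]
wrist_force: [0.4, 0.4, -0.1]
width: 0.0454
finger_force: 0.0
```

Run:
```python
from h import *
o=robot.get_obs(); T=tool(o); s=snapshot("wrist"); C=T@np.array(s["hand_eye"])
np.save("C2.npy",C); cv2.imwrite("pics/w3raw.png",s["img"])
print(T[:3,3],np.degrees(o["ee_rot"]),o["joint_positions"])
u=np.array(proj(s,[.4866,.2668,.06],C)).astype(int); print(u); c=s["img"][max(0,u[1]-50):u[1]+50,max(0,u[0]-66):u[0]+66]
cv2.imwrite("pics/w3.png",cv2.resize(c,None,fx=6,fy=6,interpolation=cv2.INTER_CUBIC))
```

```text
[0.4902687  0.26714431 0.2411562 ] [179.60139613   0.66122825 168.8475142 ] [ 3.97776779e-01  9.23611982e-02  1.31674581e+00 -6.79765324e-04
  1.71902713e+00 -9.78517013e-01]
[250 169]
```

View pics/w3.png

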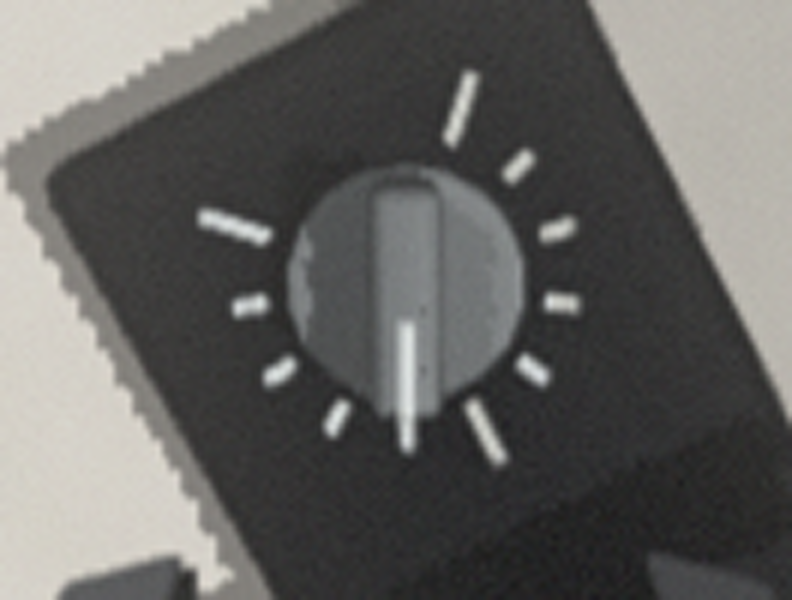

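servo_tool(commands=[-0.005, -0.03, -0.02, 0, 0, 10.5, 0.045, -0.005, -0.06, -0.02, 0, 0, 21, 0.045, -0.005, -0.09, -0.02, 0, 0, 31.5, 0.045, -0.005, -0.12, -0.02, 0, 0, 42, 0.045, -0.005, -0.15, -0.02, 0, 0, 52.5, 0.045, -0.005, -0.18, -0.02, 0, 0, 63, 0.045, -0.005, -0.21, -0.02, 0, 0, 73.5, 0.045, -0.005, -0.23, -0.02, 0, 0, 84, 0.045, -0.005, -0.23, -0.02, 0, 0, 84.4, 0.045, -0.005, -0.23, -0.02, 0, 0, 84.4, 0.045])

```text
time: 7.72
tool_pos: [0.4474, 0.0402, 0.2527]
ee_rot: [-3.139, -0.0, 1.476]
wrist_force: [-0.2, 0.2, -0.9]
width: 0.0449
finger_force: 0.0
```

Run:
```python
from h import *
o=robot.get_obs(); T=tool(o); s=snapshot("wrist"); C=T@np.array(s["hand_eye"])
np.save("C4.npy",C); im=s["img"].copy()
print(T[:3,3],np.degrees(o["ee_rot"]),o["joint_positions"])
r=spotter.trace("pot",s)
for q in r[:2]: print(q["conf"],q["box"])
d=np.zeros(3)
for rad,z,col in [(.051,.095,(255,0,0)),(.040,.095,(255,255,0)),(.008,.012,(0,255,0)),(.064,.017,(255,0,255))]:
    for a in np.linspace(0,6.28,60):
        u=proj(s,[.4337+rad*np.cos(a),.044+rad*np.sin(a),z],C)
        if 0<=u[0]<511 and 0<=u[1]<383: im[int(round(u[1])),int(round(u[0]))]=col
cam=np.array([.7186,-.0114,.117])
print("cam",proj(s,cam,C),"grab",proj(s,[.4788,.039,.095],C))
cv2.imwrite("pics/w4.png",cv2.resize(im,(800,600),interpolation=cv2.INTER_NEAREST)); cv2.imwrite("pics/w4raw.png",s["img"])
```

```text
[0.44738636 0.04023257 0.25266387] [-1.79867773e+02 -1.57650133e-02  8.45829128e+01] [-3.69637497e-02 -1.41788624e-01  1.52317360e+00  4.15113244e-04
  1.76249580e+00  5.76605654e-02]
0.92 [190.3, 124.8, 95.7, 93.6]
cam [516.81779068 207.49776739] grab [281.66456229 177.13891614]
```

View pics/w4.png

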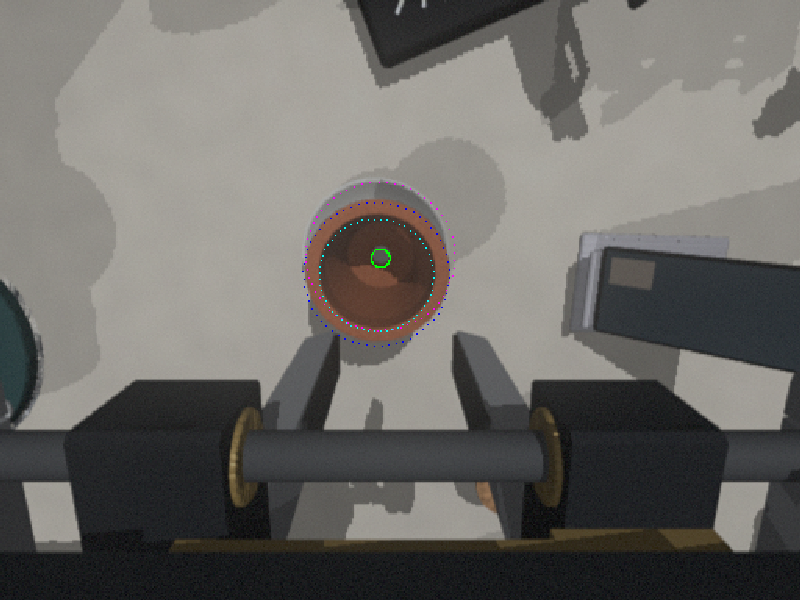

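servo_tool(commands=[0.002, 0.031, 0.0, 0, 0, 0, 0.045, 0.002, 0.031, 0.06, 0, 0, 0, 0.045, 0.002, 0.031, 0.11, 0, 0, 0, 0.045, 0.002, 0.031, 0.15, 0, 0, 0, 0.045, 0.002, 0.031, 0.173, 0, 0, 0, 0.045, 0.002, 0.031, 0.173, 0, 0, 0, 0.045, 0.002, 0.031, 0.173, 0, 0, 0, 0.045])

```text
time: 8.7
tool_pos: [0.4797, 0.0392, 0.0822]
ee_rot: [3.14, -0.0, 1.475]
wrist_force: [-0.0, 1.1, 0.8]
width: 0.045
finger_force: 0.0
```

Run:
```python
from h import *
o=robot.get_obs(); print(o["time"],o["tool_pos"],np.degrees(o["ee_rot"]),o["wrist_force"])
K=np.array([[303.7,0,252.6],[0,303.7,187.9],[0,0,1]]); s={"camera_matrix":K}; C=np.load("C4.npy")
for p in [(606,247),(593,328)]: print(ray(s,(np.array(p)+.5)/1.5625-.5,.031,C))
```

```text
8.7 [0.47966825 0.0392461  0.08215731] [ 1.79889800e+02 -1.52804769e-02  8.44964107e+01] [-0.01964895  1.05917255  0.75071192]
[0.62126062 0.03797396 0.031     ]
[ 0.61079483 -0.03117499  0.031     ]
```

servo_tool(commands=[0, 0, 0, 0, 0, 0, 0.005, 0, 0, 0, 0, 0, 0, 0.005, 0, 0, 0, 0, 0, 0, 0.005, 0, 0, 0, 0, 0, 0, 0.005, 0, 0, -0.01, 0, 0, 0, 0.005, 0, 0, -0.03, 0, 0, 0, 0.005, 0, 0, -0.06, 0, 0, 0, 0.005, 0, 0, -0.1, 0, 0, 0, 0.005, 0, 0, -0.14, 0, 0, 0, 0.005, 0, 0, -0.14, 0, 0, 0, 0.005])

```text
time: 9.95
tool_pos: [0.4808, 0.0386, 0.2243]
ee_rot: [3.134, -0.0, 1.473]
wrist_force: [0.3, -0.4, -4.5]
width: 0.0108
finger_force: 30.2
```

Run:
```python
from h import *
o=robot.get_obs(); print(o["time"],o["tool_pos"],np.degrees(o["ee_rot"]),o["wrist_force"],o["joint_positions"],o["finger_force"])
s=snapshot("top"); cv2.imwrite("pics/t5raw.png",s["img"])
cv2.imwrite("pics/t5.png",np.hstack([cv2.resize(s["img"][135:195,220:290],None,fx=6,fy=6,interpolation=cv2.INTER_CUBIC),
  cv2.resize(s["img"][180:280,200:270],(420,360),interpolation=cv2.INTER_CUBIC)[:,:380]]))
sc=snapshot("scene"); cv2.imwrite("pics/s5raw.png",sc["img"])
a=sc["img"][120:250,200:350]; cv2.imwrite("pics/s5.png",cv2.resize(a,None,fx=4.5,fy=4.5,interpolation=cv2.INTER_CUBIC))
```

```text
9.95 [0.48079528 0.03857698 0.22429384] [ 1.79540552e+02 -1.00075008e-02  8.44225128e+01] [ 0.25030484 -0.41094111 -4.45878686] [-3.73338623e-02 -7.18558178e-02  1.51553129e+00 -3.08775686e-04
  1.68990226e+00  5.99744344e-02] 30.159913988172775
```

View pics/s5.png

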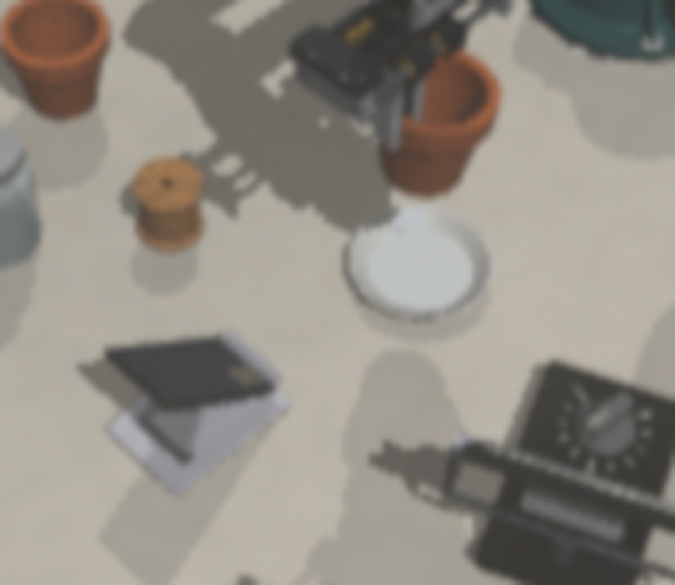

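View pics/t5.png

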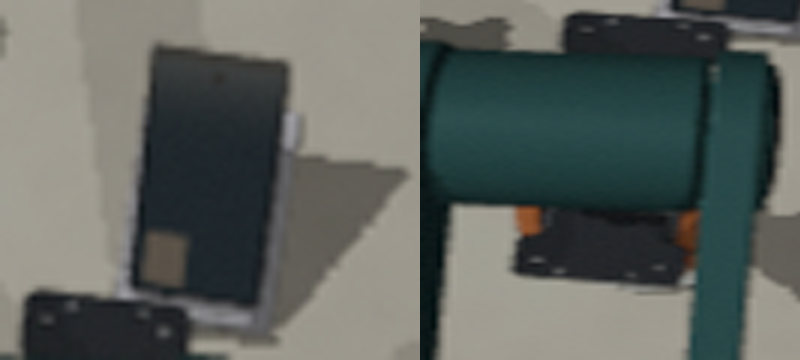

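```bash
cat > goal.py <<'E'
from h import *
s=dict(camera_matrix=[[360.2,0,256.1],[0,360.2,188.2],[0,0,1]])
E
python3 - <<'E'
from h import *
s=snapshot("top")
px=lambda u,v:(220+(u+.5)/6-.5,135+(v+.5)/6-.5)
cam=ray(s,px(219,78),.117); TL,TR=ray(s,px(153,47),.125),ray(s,px(288,62),.125); BL,BR=ray(s,px(133,287),.028),ray(s,px(258,303),.028)
print("cam",cam,"top",(TL+TR)/2,"bot",(BL+BR)/2)
f=lambda d:np.degrees(np.arctan2(d[1],d[0]))
print("yaws",f(TL-BL),f(TR-BR),f(TL-TR)-90,f(BL-BR)-90)
y=np.radians(-6); c=np.array([np.cos(y),np.sin(y),0]); k=np.array([0,0,1.]); e=np.radians(50)
pz=-np.cos(e)*c+np.sin(e)*k; pxx=np.sin(e)*c+np.cos(e)*k
Tg=np.eye(4);Tg[:3,:3]=np.c_[np.cross(pxx,-pz),pxx,-pz]
b=np.array([.001,-.0455,.077]); Tg[:3,3]=cam+.17*pz-Tg[:3,:3]@b
T=tool(robot.get_obs()); print("base now",T[:3,:3]@b+T[:3,3],"base goal",cam+.17*pz,"tcp goal",Tg[:3,3],shift(T,Tg)); np.save("Tg.npy",Tg); np.save("cam.npy",np.r_[cam,pz])
E
```

```text
cam [ 0.719584   -0.01037971  0.117     ] top [ 0.73001336 -0.0109468   0.125     ] bot [0.61872635 0.00086691 0.028     ]
yaws -5.969484245647348 -6.148799829896623 -5.411738198242261 -6.260628858062006
base now [0.43224273 0.04421004 0.14157404] base goal [0.61090872 0.00104252 0.24722756] tcp goal [0.59624476 0.00157826 0.33545981] (array([-0.0256,  0.1211, -0.1175]), array([-40.23,  -0.13,   0.41]))
```

servo_tool(commands=[-0.005, 0.01, -0.04, 0, 0, 0, 0.005, -0.01, 0.03, -0.08, -5, 0, 0, 0.005, -0.015, 0.05, -0.11, -11, 0, 0, 0.005, -0.02, 0.07, -0.117, -17, 0, 0, 0.005, -0.023, 0.085, -0.117, -23, 0, 0, 0.005, -0.025, 0.1, -0.117, -29, 0, 0, 0.005, -0.0256, 0.112, -0.117, -35, 0, 0.2, 0.005, -0.0256, 0.12, -0.1175, -39, 0, 0.4, 0.005, -0.0256, 0.121, -0.1175, -40.2, 0, 0.4, 0.005, -0.0256, 0.121, -0.1175, -40.2, 0, 0.4, 0.005])

```text
time: 11.35
tool_pos: [0.5958, 0.0017, 0.3356]
ee_rot: [2.445, -0.002, 1.467]
wrist_force: [0.7, 0.2, -3.9]
width: 0.0114
finger_force: 30.5
```

servo_tool(commands=[0, 0, 0, 0, 0, 0, 0.005, 0, 0, 0, 0, 0, 0, 0.005, 0, 0, 0, 0, 0, 0, 0.005])

```text
time: 11.72
tool_pos: [0.5969, 0.0015, 0.3388]
ee_rot: [2.44, -0.002, 1.467]
wrist_force: [0.1, -0.7, -3.4]
width: 0.0112
finger_force: 30.5
```

Run:
```python
from h import *
o=robot.get_obs(); T=tool(o); Tg=np.load("Tg.npy"); print(o["time"],T[:3,3],Tg[:3,3],shift(T,Tg),o["finger_force"],o["width"],o["wrist_force"],np.abs(o["qvel"]).max(),o["joint_positions"])
q=np.load("cam.npy"); cam,pz=q[:3],q[3:]
b0=cam+.17*pz; 
# overlay expected base / rim / collar circles in the scene view
ex=Tg[:3,1]; ey=Tg[:3,0]
sc=snapshot("scene"); im=cv2.resize(sc["img"],None,fx=5,fy=5,interpolation=cv2.INTER_CUBIC)
for rad,h,col in [(.033,0,(255,0,0)),(.045,.066,(0,255,0)),(.051,.09,(255,255,0)),(.008,0,(0,0,255))]:
    for a in np.linspace(0,6.28,80):
        u=(proj(sc,b0+pz*h+rad*(np.cos(a)*ex+np.sin(a)*ey))+.5)*5-.5; cv2.circle(im,tuple(int(x) for x in u.round()),1,col,-1)
u=((proj(sc,b0)+.5)*5).astype(int); print(u/5)
cv2.imwrite("pics/s6.png",im[max(0,u[1]-250):u[1]+250,max(0,u[0]-350):u[0]+350])
```

```text
11.725 [0.59690216 0.00154845 0.33876689] [0.59624476 0.00157826 0.33545981] (array([-0.    , -0.0026,  0.0021]), array([ 0.21, -0.14, -0.05])) 30.451011121622287 0.011238070326470978 [ 0.10181246 -0.74469268 -3.43265396] 0.004247114937234475 [-0.08739174 -0.30374308  1.642154   -0.00977013  1.10152395  0.01845743]
[255.8 161. ]
```

View pics/s6.png

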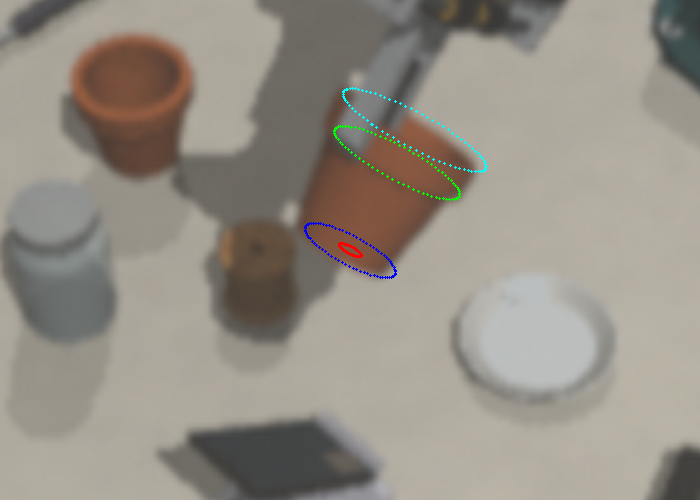

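```bash
python3 -c "
from bench import close_job
print(close_job())"
```

```text
the job is handed in; nothing more can be done
None
```

The job is handed in: the dial pointer lines up with 6, and the arm holds the pot steady about 17 cm out on the phone camera's axis, drain hole towards it, within a few mm by the last scene picture. The judge's result was not shown.

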